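# Slide the watch tray into the curing hood and start it

## Task

The crystal of the watch in the white nylon tray has just been set in adhesive and must now be cured. Without ever lifting or tipping the tray, push it gently along the bench with your fingers, nose first (the end with the watch), into the open mouth of the amber curing hood until its front edge lies flat against the hood's back wall, then press the start button on top of the hood right down and let it come back up. Do not touch the watch, do not press the button before the tray is home, and leave everything else on the bench where it stands.

Things in the scene. Friction and masses are not known exactly. Their poses are not given: they have to be found in the camera images.
- tray: Loose white nylon block, 150 mm long (its x), 90 mm wide (y), 22 mm high, 0.15 to 0.31 kg, too wide to grip. Origin: centre of its underside. The +x end is the nose that enters the hood first. A rectangular nest 52 x 46 mm, 12 mm deep, centred at x = +22 mm, holds the watch; two empty round wells are near the tail end. 1 to 3 N on any upright face slides it along the bench.
- tray_nose (a point): Middle of the tray's front (nose) face: 75 mm along the tray's +x from its origin, 11 mm above the bench.
- watch: Steel watch head without strap, 40 mm across, 13 mm thick, lying loose in the tray's nest with the crystal up; it stands about 1 mm above the tray's top. Origin: centre of its underside (10 mm above the bench). Not to be touched.
- uv_hood: Curing hood fixed to the bench: floorless tunnel with amber acrylic cheeks and roof, aluminium back wall, black lamp head on top (top 70 mm above bench). 110 mm deep (its x), 116 mm wide (y). Origin: centre of its footprint at bench height. x points from the open mouth (x = -55 mm) to the back wall (inner face x = +50 mm). Inside 106 mm wide (8 mm to spare each side of the tray) and 45 mm high.
- hood_mouth (a point): Middle of the hood's mouth, 11 mm above the bench; axes as the hood's. Each cheek ends here in a flared lip, 40 mm high, that reaches 21 mm out (towards -x) and widens the entry to about 62 mm either side of the centre line. With the tray fully home its tail end stands 45 mm out of the mouth.
- hood_stop (a point): Middle of the inner face of the hood's back wall, 11 mm above the bench, 50 mm along the hood's +x from its origin; axes as the hood's. The tray's front face must come to rest flat against this face.
- uv_button (a joint): Start button on top of the lamp head: 0 when up, 0.005 m when fully down; sprung, about 5 N presses it right down, and it comes back up when let go.
- uv_button_top (a point): Centre of the round grey button's top, 24 mm across, on the hood's centre line 6 mm from its centre towards the mouth, 91 mm above the bench; it stands 9 mm proud of a round black housing 40 mm across and is pressed straight down.
- glue: Bystander: small adhesive bottle, 24 mm across, 62 mm high, standing beside the hood. Origin: centre of its underside.
- loupe: Bystander: black eyepiece loupe, 40 mm across at the top, 40 mm high, standing at the hood's other side. Origin: centre of its underside.
- dust_dome: Bystander: clear dust dome with a knob, 76 mm across, 57 mm high. Origin: centre of its underside.
- bracelet_watch: Bystander: watch with closed steel bracelet lying on its side, about 65 x 60 mm, 39 mm high. Origin: at bench height behind the dial.
- driver: Bystander: small screwdriver lying down, 120 mm long. Origin: at bench height, about its middle.
- tweezers: Bystander: steel tweezers lying on the bench, 130 mm long, 8 mm high. Origin: at bench height, about its middle.
- oil_pot: Bystander: little glass jar with a steel lid, 40 mm across, 34 mm high. Origin: centre of its underside.

How it is judged:
By the outcome, as a careful person would: the job done as asked, in the order asked, and still so for the second after the job is handed in, with the robot touching nothing.
It also fails if it takes over 72 s, if anything falls off the work surface, if the arm or the gripper's body presses on something with over 40 N, if the wrist force passes 120 N, or if a joint passes its speed limit or range.

## Robot

A 7-joint arm with a two-finger parallel gripper is mounted at the origin on the work surface. World frame = base frame: x ahead of the robot, y to its left, z up, the work surface at z = 0. Lengths are in m, angles in degrees, forces in N, time in s.
With the tool pointing down it reaches from about 0.4 to 0.875 m from the base axis. Payload 4.4 kg.
Tool frame: the origin (TCP) lies midway between the tips of the shut fingers; the grasp point (between the pads) lies 19 mm behind it (manip.grip_depth is the z of the grasp point in the tool frame, in m); z points along the fingers, y is the line along which they close (so a half turn about z gives the same grasp; the last joint's range is limited). The gripper opens to 85 mm and grips with 20 to 120 N. Pads are 22 mm wide; open, the fingers measure 114 mm over their backs; the gripper's body (76 mm by 85 mm) begins 54 mm behind the grasp point. The pads swing forward as they close: fully open they stand 13 mm farther back than shut.
Start: joints at [-67.196, 36.005, 2.206, 86.941, -1.547, 57.084, -1.146], TCP at [0.291, 0.581, 0.231] pointing down, gripper open.
Joint ranges: [-175.42, 175.42], [-21.48, 121.26], [-71.46, 75.88], [10.55, 141.38], [-63.04, 243.04], [13.31, 113.54], [-168.57, 168.57]. Speed limits (degrees/s): [147.25, 147.25, 180, 180, 180, 180, 180].

## Interface

Orientations are given as a 3x3 rotation matrix whose columns are the frame's x, y, z axes.
In Python, from plant import manip gives the robot as it stands. The module is installed in compiled form; this text tells all that it offers.
- The arm moves only by the shell command python3 -m inch 'ROWS' [OPENING] [FORCE]. ROWS is JSON, a list of rows, each a list of 2 entries, a list of its own where there are three numbers: the shift along the tool's x, y, z in m, then the turn about the tool's z in degrees. A call has 1 to 5 rows; each row shifts and turns the commanded pose from where the row before left it, along the tool's axes as they then stand; what a row does not reach is not made up. A row lasts 1/8 s, in which the tool goes at most 62.5 mm and 10.7 degrees, less where a joint would pass 70% of its speed; a pose out of reach is approached as far as the arm can. A call with a gripper value outside its range is refused whole. OPENING is the closure, from -1 (fully open) to 1 (shut), set as the call begins (- or left out, the last holds). The fingers move at their own pace and stop on an object; FORCE is the grip in N (left out, the last holds). Time passes only in rows, so rows that do not move let the fingers close. It gives the time, the measured TCP pose, the force, the opening and the grip force at its end, in the units of the state.
- manip.read_state(): the state, without advancing time (a new reading comes with each control period).
- manip.get_image(name): name is "scene" or "top" or "wrist"; returns a dict with "color" (400x640x3 uint8, red, green, blue), "depth" (400x640 float32, m along the optical axis (not along the pixel's ray), 0 where there is no reading), "vertical_fov" (degrees; the focal length in pixels is half the picture's height over the tangent of half this angle, whatever the lens; pixels are square), "cx", "cy" (the principal point, pixels), "R" (3x3) and "t" (3): a world point X has camera coordinates R X + t. Camera axes: x right, y down, z forward; pixel columns grow to the right and rows downward; lengths in m; the calibration is good to about 2 mm. A picture is of the moment at which its call begins.
- manip.hand_in(): hands the job in; it is judged then, once.
The state is a dict: "time": time; "q": joint angles; "joint_vel": joint speeds; "joint_efforts": joint torques, N m; "eef_pos": TCP position; "orientation": TCP orientation; "wrist_force": force on the tool from outside, world axes, zero at the start; "ft_torque": the same for the moment, N m; "finger_gap": opening from 0.0 (shut) to 1.0 (fully open); "grasp_force": force on a finger pad.
Only numpy, scipy, OpenCV 4.12 (cv2) and the standard library are available. Lean on these libraries where they do the work, as an engineer would, in place of code of your own. Each camera call takes 0.05 s, during which the arm holds its last target. There are 200 camera calls.

## Working session

There is one attempt and no reset: what is moved stays moved. The work goes in short steps, Python scripts to look and compute and a shell command to move; the robot and the scene stay as the last step left them, time stands still between calls to the robot, and variables do not carry over. Pictures are saved under pics/ and viewed, at most 10 in all, crops included, and the job is handed in when it is done.

```bash
mkdir -p pics; cat > h.py <<'E'
import numpy as np, cv2
from plant import manip
def get(name,fn=None):
    im=manip.get_image(name)
    im['f']=200/np.tan(np.radians(im['vertical_fov']/2)); im['R']=np.array(im['R']); im['t']=np.array(im['t'])
    if fn: cv2.imwrite('pics/'+fn,im['color'][:,:,::-1])
    return im
def plane(im,u,v,z):
    d=im['R'].T@np.array([(u-im['cx'])/im['f'],(v-im['cy'])/im['f'],1]); c=-im['R'].T@im['t']
    return c+d*(z-c[2])/d[2]
def proj(im,X):
    p=im['R']@np.array(X)+im['t']; return p[:2]/p[2]*im['f']+[im['cx'],im['cy']]
E
python3 - <<'E'
from h import *
for n in('scene','top'):
    im=get(n,n+'0.png'); print(n,im['color'].shape,im['f'],-im['R'].T@im['t'],im['R'].round(2).tolist())
    np.savez(''+n+'0.npz',**im)
s=manip.read_state(); print(s['eef_pos'],s['orientation'],s['time'],s['wrist_force'])
E
```

```text
scene (400, 640, 3) 369.8334871295909 [1.03237627 0.75575088 0.67990466] [[-0.87, 0.5, -0.0], [0.27, 0.47, -0.84], [-0.42, -0.73, -0.54]]
top (400, 640, 3) 515.0438087646019 [ 0.36986026 -0.06984209  1.34158528] [[-0.03, -1.0, -0.04], [-0.99, 0.04, -0.17], [0.17, 0.03, -0.99]]
[0.29047988 0.58085089 0.23049017] [[-8.94388459e-01  4.47290431e-01 -7.44636742e-04]
 [ 4.47291051e-01  8.94387138e-01 -1.53714221e-03]
 [-2.15554779e-05 -1.70787160e-03 -9.99998541e-01]] 0.1 [ 0.71136498  0.55692788 -0.68094135]
```

View pics/scene0.png

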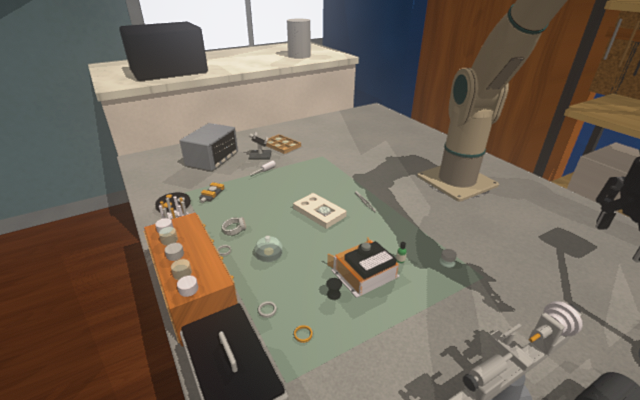

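View pics/top0.png

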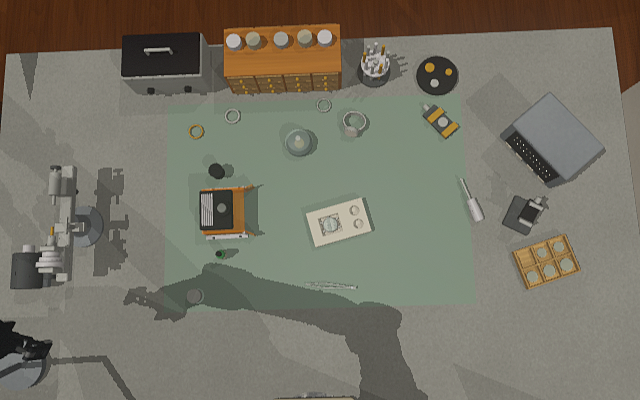

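The top view shows the tray at about (340,222) with its nose (nest and watch) pointing left. The hood is at about (225,212) with its flared mouth facing right, and the button at about (222,208). The glue at (220,254) and loupe at (217,171) stand on either side of the hood. Next I'll measure.

```bash
cat > m.py <<'E'
from h import *
def tray(im,z=.022,box=(280,180,400,270)):
    x0,y0,x1,y1=box
    hsv=cv2.cvtColor(im['color'],cv2.COLOR_RGB2HSV); m=((hsv[...,1]<50)&(hsv[...,2]>170)).astype('uint8')
    k=np.zeros_like(m);k[y0:y1,x0:x1]=m[y0:y1,x0:x1]
    c=max(cv2.findContours(k,cv2.RETR_EXTERNAL,2)[0],key=cv2.contourArea)
    P=np.array([plane(im,u,v,z)[:2] for u,v in c[:,0].astype(float)])
    return c,cv2.minAreaRect((P*1000).astype('float32'))
E
python3 - <<'E'
from m import *
im=get('top')
c,r=tray(im);print('tray',r,cv2.boundingRect(c)); print(cv2.boxPoints(r))
hsv=cv2.cvtColor(im['color'],cv2.COLOR_RGB2HSV)
# black lamp head
D=im['depth']; v,u=np.mgrid[0:400,0:640]
ray=np.stack([(u-im['cx'])/im['f'],(v-im['cy'])/im['f'],np.ones_like(u)],-1)*D[...,None]
W=(ray-im['t'])@im['R']
sub=np.s_[165:260,185:275]
def rect(mask,n):
    k=np.zeros((400,640),'uint8');k[sub]=mask[sub]
    c=max(cv2.findContours(k,cv2.RETR_EXTERNAL,2)[0],key=cv2.contourArea);z=np.median(W[...,2][k>0])
    P=np.array([plane(im,a,b,z)[:2] for a,b in c[:,0].astype(float)])
    print(n,z,cv2.minAreaRect((P*1000).astype('float32')),cv2.boundingRect(c))
Z=W[...,2]
rect((Z>.060)&(Z<.078),'head70'); rect((Z>.042)&(Z<.078)&(u<260),'roof'); rect(Z>.086,'button'); rect(Z>.078,'housing')
rect((Z>.035)&(Z<.066),'cheeks')
big=cv2.resize(im['color'][150:290,180:400],None,fx=3.6,fy=3.6,interpolation=cv2.INTER_CUBIC)
cv2.imwrite('pics/crop1.png',big[:,:,::-1])
E
```

```text
tray ((535.1854248046875, -78.39804077148438), (89.89136505126953, 149.28346252441406), 14.370314598083496) (306, 198, 65, 49)
[[ 473.1208    -17.246693]
 [ 510.1712   -161.85936 ]
 [ 597.25006  -139.5494  ]
 [ 560.19965     5.063278]]
head70 0.06976885042316888 ((572.0122680664062, 228.4785919189453), (100.48558044433594, 83.77934265136719), 0.7986368536949158) (199, 189, 34, 41)
roof 0.06665992820318101 ((569.130126953125, 213.46453857421875), (117.50774383544922, 115.25823211669922), 0.9408162832260132) (199, 186, 47, 48)
button 0.09163329144196891 ((572.6111450195312, 208.6910400390625), (22.714191436767578, 20.024700164794922), 88.005615234375) (217, 203, 10, 9)
housing 0.08488334859324842 ((572.388916015625, 208.81703186035156), (35.07527160644531, 38.01124954223633), 89.96554565429688) (215, 200, 15, 16)
cheeks 0.04771360172085429 ((571.6099243164062, 204.7921600341797), (129.47982788085938, 132.37713623046875), 0.6876866221427917) (201, 184, 53, 51)
```

View pics/crop1.png

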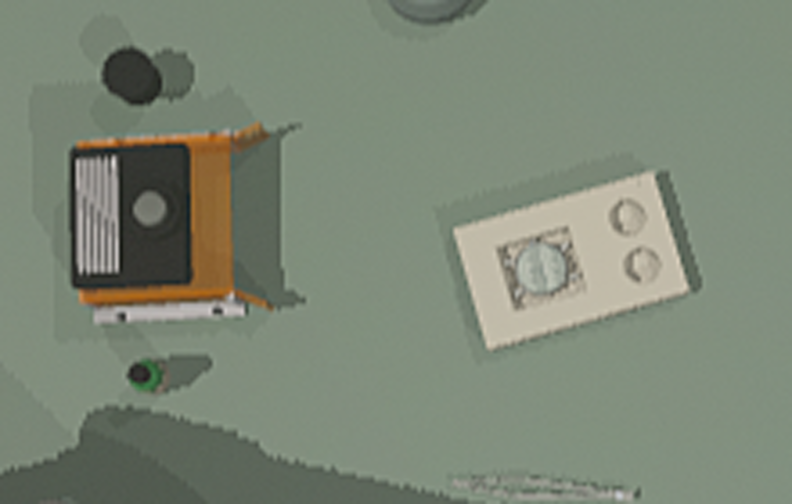

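The tray reads 149×90 mm and the hood is 116 mm wide, both at the expected heights, so I trust these. I'll square the tray up first with a two-finger push on its side nearest the robot, then push it from the tail. I'm turning the tool and travelling now.

```bash
cat > d.py <<'E'
import sys,numpy as np
from plant import manip
s=manip.read_state();R=np.array(s['orientation']);p=np.array(s['eef_pos'])
yaw=np.degrees(np.arctan2(R[1,1],R[0,1]))
print('t',round(s['time'],2),'pos mm',(p*1000).round(1),'yaw_y',round(yaw,2),'F',np.round(s['wrist_force'],1),'gap',round(s['finger_gap'],2),'q',np.round(s['q'],0))
if len(sys.argv)>3:
    x,y,z=map(float,sys.argv[1:4]); print('tool shift mm',(R.T@(np.array([x,y,z])-p*1000)).round(1))
E
python3 -m inch '[[[0,0,0],-10.5],[[0,0,0],-10.5],[[0,0,0],-10.5],[[0,0,0],-9.5]]' 0
python3 -m inch '[[[0,-0.03,0],0],[[0,-0.06,0],0],[[0,-0.06,0],0],[[0,-0.06,0],0],[[0,-0.06,0],0]]'
python3 -m inch '[[[0,-0.06,0],0],[[0,-0.06,0],0],[[0,-0.06,0],0],[[0,-0.06,0],0],[[0,-0.03,0],0]]'
python3 d.py 470 -95 100
```

```text
time: 0.65
eef_pos: [0.2907, 0.5811, 0.2309]
orientation: [[-0.967, -0.255, -0.0], [-0.255, 0.967, -0.001], [0.001, -0.001, -1.0]]
wrist_force: [0.2, -0.8, 0.8]
finger_gap: 0.497
grasp_force: 0.0
time: 1.27
eef_pos: [0.3584, 0.3179, 0.2312]
orientation: [[-0.968, -0.249, 0.0], [-0.249, 0.968, -0.0], [-0.0, -0.0, -1.0]]
wrist_force: [0.5, -0.8, -0.9]
finger_gap: 0.496
grasp_force: 0.0
time: 1.9
eef_pos: [0.4255, 0.0548, 0.2313]
orientation: [[-0.97, -0.245, -0.0], [-0.245, 0.97, -0.001], [0.0, -0.001, -1.0]]
wrist_force: [0.5, 0.7, -0.1]
finger_gap: 0.502
grasp_force: 0.0
t 1.9 pos mm [425.5  54.8 231.3] yaw_y 104.16 F [ 0.5  0.7 -0.1] gap 0.5 q [ -6.  18.  -6. 120.   3.  42.  90.]
tool shift mm [  -6.5 -156.   131.4]
```

```bash

python3 -m inch '[[[-0.002,-0.05,0],0],[[-0.002,-0.05,0],0],[[-0.001,-0.05,0.04],0],[[0,-0.006,0.05],0],[[0,0,0.041],0]]'
python3 -m inch '[[[0,0,0],0],[[0,0,0.04],0],[[0,0,0.03],0],[[0,0,0.012],0],[[0,0,0],0]]'
python3 d.py 468 -95 8
python3 - <<'E'
from m import *
im=get('wrist','w1.png')
E
```

```text
time: 2.52
eef_pos: [0.4684, -0.0917, 0.0996]
orientation: [[-0.969, -0.247, -0.0], [-0.247, 0.969, -0.0], [0.0, -0.0, -1.0]]
wrist_force: [0.4, -0.2, -0.3]
finger_gap: 0.502
grasp_force: 0.0
time: 3.15
eef_pos: [0.4692, -0.0902, 0.0199]
orientation: [[-0.968, -0.25, 0.001], [-0.25, 0.968, -0.0], [-0.001, -0.0, -1.0]]
wrist_force: [0.0, -0.2, 0.2]
finger_gap: 0.503
grasp_force: 0.0
t 3.15 pos mm [469.2 -90.2  19.9] yaw_y 104.45 F [ 0.  -0.2  0.2] gap 0.5 q [  9.  44.  -2. 123.   6.  14. 106.]
tool shift mm [ 2.4 -4.3 11.9]
```

View pics/w1.png

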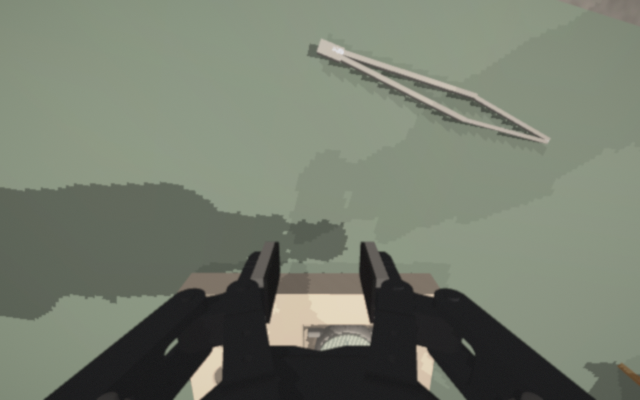

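The wrist view shows both fingers just outside the tray's near long side (edge at row ~275), with the tweezers well clear. Joint 6 is close to its limit, so I'll try the last few millimetres down carefully.

```bash

python3 -m inch '[[[0.000,0,0.006],0],[[0,-0.004,0.005],0],[[0,0,0],0]]'
python3 d.py 468 -95 8
```

```text
time: 3.58
eef_pos: [0.4707, -0.0948, 0.0096]
orientation: [[-0.969, -0.249, 0.002], [-0.249, 0.969, -0.0], [-0.001, -0.001, -1.0]]
wrist_force: [-0.3, 0.4, -0.7]
finger_gap: 0.5
grasp_force: 0.0
t 3.58 pos mm [470.7 -94.8   9.6] yaw_y 104.41 F [-0.3  0.4 -0.7] gap 0.5 q [ 12.  45.  -6. 122.  18.  14.  94.]
tool shift mm [2.7 0.4 1.6]
```

```bash

python3 -m inch '[[[-0.004,0,0],0],[[-0.003,0,0],0],[[-0.003,0,0],0],[[-0.003,0,0],0],[[-0.003,0,0],0]]'
python3 -m inch '[[[-0.003,0,0],1.5],[[-0.004,0,0],1.5],[[-0.004,0,0],1.5],[[-0.004,0,0],1.5],[[-0.004,0,0],1.5]]'
python3 d.py 518 -90 8
python3 - <<'E'
from m import *
im=get('top','t2.png');c,r=tray(im);print(r)
E
```

```text
time: 4.2
eef_pos: [0.4837, -0.0905, 0.0083]
orientation: [[-0.969, -0.249, -0.004], [-0.249, 0.969, -0.0], [0.004, 0.001, -1.0]]
wrist_force: [-3.3, -0.9, 2.3]
finger_gap: 0.502
grasp_force: 1.6
time: 4.82
eef_pos: [0.5044, -0.0864, 0.0084]
orientation: [[-0.993, -0.119, -0.0], [-0.119, 0.993, 0.0], [0.0, 0.0, -1.0]]
wrist_force: [-1.5, 0.2, -1.2]
finger_gap: 0.504
grasp_force: 0.5
t 4.83 pos mm [504.4 -86.4   8.4] yaw_y 96.83 F [-1.5  0.2 -1.2] gap 0.5 q [ 10.  46.  -6. 117.  14.  17.  90.]
tool shift mm [-13.1  -5.2   0.4]
((563.61962890625, -15.932002067565918), (63.12931442260742, 25.631805419921875), 4.944856643676758)
```

```bash

python3 -m inch '[[[-0.003,0,0],1.5],[[-0.003,0,0],1.5],[[-0.004,0,0],1.5],[[-0.004,0,0],1.5],[[-0.002,0,0],0]]'
python3 d.py
python3 -m inch '[[[0.01,0,0],0],[[0.02,0,0],0],[[0,0,-0.04],0],[[0,0,-0.05],0],[[0.05,0,-0.05],0]]'
python3 - <<'E'
from m import *
im=get('top');c,r=tray(im);print(r); s=(r[0][0]-(572.4-.014*(r[0][1]-214.8)));print('off line',s)
c0=np.load('top0.npz'); 
E
python3 d.py
```

```text
time: 5.5
eef_pos: [0.5205, -0.0854, 0.0085]
orientation: [[-1.0, -0.016, 0.0], [-0.016, 1.0, 0.0], [-0.0, 0.0, -1.0]]
wrist_force: [-2.4, 1.1, 0.8]
finger_gap: 0.502
grasp_force: 1.1
t 5.5 pos mm [520.5 -85.4   8.5] yaw_y 90.91 F [-2.4  1.1  0.8] gap 0.5 q [ 10.  47.  -5. 115.  11.  19.  86.]
time: 6.12
eef_pos: [0.4491, -0.0867, 0.1446]
orientation: [[-1.0, -0.017, 0.007], [-0.017, 1.0, -0.0], [-0.007, -0.0, -1.0]]
wrist_force: [-0.8, -0.7, 0.9]
finger_gap: 0.501
grasp_force: 0.0
((576.1672973632812, -83.40767669677734), (90.3837890625, 148.9247283935547), 4.035304069519043)
off line -0.4076101104735699
t 6.17 pos mm [440.6 -87.5 147.9] yaw_y 90.86 F [-9.  -1.1  2.4] gap 0.5 q [ 14.  28.  -9. 123.   9.  30.  89.]
```

```bash
cat > a.py <<'E'
from m import *
def ang(im,c,z,r):
    # line fits of contour points per side of the min-area rectangle
    P=np.array([plane(im,u,v,z)[:2] for u,v in c[:,0].astype(float)])*1000
    B=cv2.boxPoints(r); out=[]
    for i in range(4):
        a,b=B[i],B[(i+1)%4]; L=np.linalg.norm(b-a); t=(b-a)/L; n=np.array([-t[1],t[0]])
        s=(P-a)@t; d=(P-a)@n; Q=P[(s>6)&(s<L-6)&(abs(d)<8)]
        if len(Q)<5: continue
        vx,vy,x0,y0=cv2.fitLine(Q.astype('float32'),cv2.DIST_HUBER,0,.01,.01).ravel()
        out.append((round(float(L)),round(float(np.degrees(np.arctan2(vy,vx))%180),2),round(float(x0),1),round(float(y0),1)))
    return out
if __name__=='__main__':
    im=get('top');c,r=tray(im);print('tray',r[0],r[2],ang(im,c,.022,r))
    im=dict(np.load('top0.npz'))
    c,r=tray(im);print('tray0',ang(im,c,.022,r))
    D=im['depth']; v,u=np.mgrid[0:400,0:640]
    ray=np.stack([(u-im['cx'])/im['f'],(v-im['cy'])/im['f'],np.ones_like(u)],-1)*D[...,None]
    Z=((ray-im['t'])@im['R'])[...,2]
    for lo,hi,z in((.06,.1,.07),):
        k=np.zeros((400,640),'uint8');k[165:260,185:275]=((Z>lo)&(Z<hi))[165:260,185:275]
        c=max(cv2.findContours(k,0,2)[0],key=cv2.contourArea);P=np.array([plane(im,a,b,z)[:2] for a,b in c[:,0].astype(float)])*1000
        r=cv2.minAreaRect(P.astype('float32'));print('hood',r,ang(im,c,z,r))
    hs=cv2.cvtColor(im['color'],cv2.COLOR_RGB2HSV);k=np.zeros((400,640),'uint8');k[165:260,185:247]=((hs[...,0]>8)&(hs[...,0]<22)&(hs[...,1]>150))[165:260,185:247]
    k|=0; c=max(cv2.findContours(k,0,2)[0],key=cv2.contourArea);P=np.array([plane(im,a,b,.048)[:2] for a,b in c[:,0].astype(float)])*1000
    r=cv2.minAreaRect(P.astype('float32'));print('amber',r,ang(im,c,.048,r))
E
python3 a.py
```

```text
tray (576.5059204101562, -83.26161193847656) 4.412893772125244 [(90, 2.3, 571.5, -156.4), (149, 93.59, 619.5, -76.5), (90, 4.0, 565.6, -10.8)]
tray0 [(149, 104.46, 489.7, -78.8), (91, 15.52, 550.4, -150.1), (149, 104.8, 580.8, -80.6), (91, 14.4, 521.1, -6.5)]
hood ((571.788818359375, 228.4273681640625), (100.69938659667969, 83.52008819580078), 1.135306477546692) [(84, 91.06, 523.2, 219.8), (101, 3.49, 561.8, 188.3), (84, 89.68, 621.1, 217.3)]
amber ((570.5892944335938, 211.73440551757812), (117.08261108398438, 111.43914031982422), 1.5353412628173828) [(111, 92.69, 515.2, 213.6), (111, 91.35, 626.9, 209.6)]
```

```bash

python3 -m inch '[[[0,-0.05,0],0],[[-0.03,-0.05,0],0],[[-0.05,-0.004,0],0],[[-0.05,0,0],10],[[0,0,0],10]]'
python3 -m inch '[[[0,0,0],10],[[0,0,0],10],[[0,0,0],10],[[0,0,0],10],[[0,0,0],10]]'
python3 -m inch '[[[0,0,0],10],[[0,0,0],10],[[0,0,0],0]]'
python3 d.py 580 -195 8
python3 a.py | head -1
```

```text
time: 6.85
eef_pos: [0.5817, -0.1879, 0.1419]
orientation: [[-0.944, 0.331, 0.004], [0.331, 0.944, 0.0], [-0.004, 0.002, -1.0]]
wrist_force: [-0.1, 0.5, -0.4]
finger_gap: 0.5
grasp_force: 0.0
time: 7.48
eef_pos: [0.5774, -0.1888, 0.1419]
orientation: [[-0.352, 0.936, -0.0], [0.936, 0.352, -0.001], [-0.0, -0.001, -1.0]]
wrist_force: [1.0, 0.2, 0.2]
finger_gap: 0.5
grasp_force: 0.0
time: 7.85
eef_pos: [0.5774, -0.1886, 0.142]
orientation: [[-0.018, 1.0, -0.001], [1.0, 0.018, -0.001], [-0.001, -0.001, -1.0]]
wrist_force: [0.3, -0.3, 0.5]
finger_gap: 0.504
grasp_force: 0.0
t 7.85 pos mm [ 577.4 -188.6  142. ] yaw_y 1.03 F [ 0.3 -0.3  0.5] gap 0.5 q [  6.  40.  16.  99. -14.  43.  30.]
tool shift mm [ -6.3   2.6 134. ]
tray (575.315185546875, -71.67314910888672) 4.094612121582031 [(125, 93.7, 619.0, -68.1), (90, 4.29, 563.9, -10.8)]
```

```bash

python3 -m inch '[[[-0.006,0.001,0.05],0],[[0,0,0.045],0],[[0,0,0.03],0],[[0,0,0.009],0],[[0,0,0],0]]'
python3 -m inch '[[[0.008,0,0],0],[[0.006,0,0],0],[[0.004,0,0],0],[[0.004,0,0],0],[[0.005,0,0],0]]'
python3 -m inch '[[[0.006,0,0],0],[[0.008,0,0],0],[[0.010,0,0],0],[[0.010,0,0],0],[[0.010,0,0],0]]'
python3 -m inch '[[[0.010,0,0],0],[[0.010,0,0],0],[[0.010,0,0],0],[[0.010,0,0],0],[[0.010,0,0],0]]'
python3 d.py
python3 - <<'E'
from m import *
im=get('top','t3.png');cv2.imwrite('pics/t3c.png',cv2.resize(im['color'][150:290,180:400],None,fx=3.6,fy=3.6,interpolation=2)[:,:,::-1])
E
```

```text
time: 8.52
eef_pos: [0.5786, -0.1947, 0.0086]
orientation: [[-0.017, 1.0, -0.0], [1.0, 0.017, 0.0], [0.0, -0.0, -1.0]]
wrist_force: [-0.3, -0.1, 0.6]
finger_gap: 0.501
grasp_force: 0.0
time: 9.15
eef_pos: [0.5781, -0.1682, 0.0089]
orientation: [[-0.016, 1.0, 0.0], [1.0, 0.016, -0.001], [-0.001, -0.0, -1.0]]
wrist_force: [-1.1, -2.3, 2.3]
finger_gap: 0.502
grasp_force: 1.2
time: 9.78
eef_pos: [0.5777, -0.1228, 0.0088]
orientation: [[-0.016, 1.0, 0.0], [1.0, 0.016, -0.0], [-0.0, 0.0, -1.0]]
wrist_force: [0.3, -3.5, 3.0]
finger_gap: 0.5
grasp_force: 1.7
time: 10.4
eef_pos: [0.5764, -0.0728, 0.0086]
orientation: [[-0.016, 1.0, -0.001], [1.0, 0.016, 0.0], [0.0, -0.001, -1.0]]
wrist_force: [0.2, -3.3, 3.7]
finger_gap: 0.502
grasp_force: 1.8
t 10.4 pos mm [576.4 -72.8   8.6] yaw_y 0.93 F [ 0.2 -3.3  3.7] gap 0.5 q [ -3.  49.  12. 107. -21.  26.  25.]
```

View pics/t3c.png

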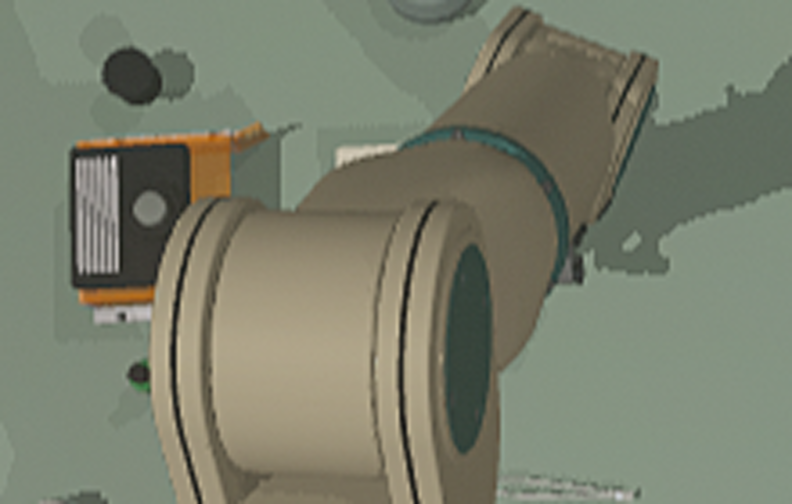

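The arm's elbow hides most of the tray in the top view; only its nose corner shows, at crop (337,148). I'll check with the scene camera too.

```bash
python3 - <<'E'
from a import *
im=get('top'); hs=cv2.cvtColor(im['color'],cv2.COLOR_RGB2HSV); m=((hs[...,1]<50)&(hs[...,2]>170)); 
v,u=np.nonzero(m[185:200,265:300]);P=np.array([plane(im,a+265,b+185,.022)[:2] for a,b in zip(u,v)])*1000
print('top: max x',P[:,0].max().round(1),'max y',P[:,1].max().round(1))
im=get('scene')
cs=cv2.resize(im['color'][180:300,280:420],None,fx=5,fy=5,interpolation=2);cv2.imwrite('pics/s3.png',cs[:,:,::-1])
# predicted corners
h=np.radians(91);e=np.array([np.cos(h),np.sin(h)]);n=np.array([e[1],-e[0]]);T=np.array([576.3,-72.8])+11*e
for a in(0,150):
  for b in(-45,45):
    X=(T+a*e+b*n)/1000; print(a,b,X.round(4),(proj(im,[*X,.022])-[280,180])*5)
E
```

```text
top: max x 622.9 max y 88.7
0 -45 [ 0.5311 -0.0626] [219.55580951 143.04965285]
0 45 [ 0.6211 -0.061 ] [ 94.03650182 186.26465847]
150 -45 [0.5285 0.0874] [359.09499906 270.47011033]
150 45 [0.6185 0.089 ] [225.58687751 323.14525492]
```

View pics/s3.png

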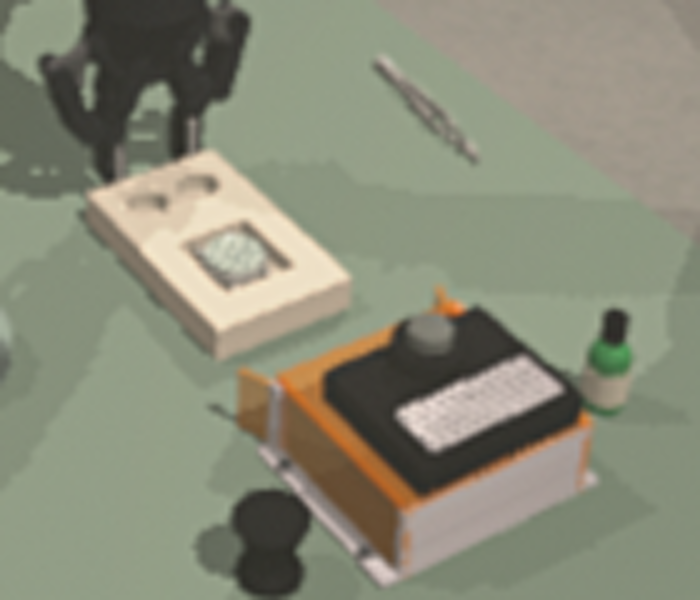

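The tray is squared up on the bench, with corners in the crop at (212,150), (88,195), (350,277) and (217,333). The hood's button is at about (430,333). I'll compare the tray and hood within this one view to cancel calibration bias.

```bash
python3 - <<'E'
from h import *
im=get('scene')
c2p=lambda u,v:(u/5+280,v/5+180)
print('btn pred',(proj(im,[.5724,.2088,.091])-[280,180])*5)
for n,u,v,z in(('t-x',212,150,.022),('t+x',88,195,.022),('n-x',350,277,.022),('n+x',217,333,.022),('btn',430,328,.091),('roof mouth +x',280,382,.048),('roof back +x',405,508,.048),('roof back -x',588,425,.048)):
    print(n,plane(im,*c2p(u,v),z).round(4)*1000)
k=im['color'][180:300,280:420]; hs=cv2.cvtColor(k,cv2.COLOR_RGB2HSV)
E
```

```text
btn pred [433.53160628 321.02858729]
t-x [539.2 -58.4  22. ]
t+x [628.5 -54.9  22. ]
n-x [536.4  89.7  22. ]
n+x [626.8  93.7  22. ]
btn [577.1 212.2  91. ]
roof mouth +x [634.8 168.5  48. ]
roof back +x [631.4 271.4  48. ]
roof back -x [520.5 271.   48. ]
```

Relative to the hood line, the tray is about 2 mm towards +x and parallel to it, within the 8 mm clearance. I'll continue the push with a slight drift to correct that.

```bash

python3 -m inch '[[[0.010,-0.0002,0],0],[[0.010,-0.0002,0],0],[[0.010,-0.0002,0],0],[[0.010,-0.0002,0],0],[[0.010,-0.0002,0],0]]'|grep -E 'pos|force'
python3 -m inch '[[[0.010,-0.0002,0],0],[[0.010,-0.0002,0],0],[[0.010,-0.0002,0],0],[[0.010,-0.0002,0],0],[[0.010,-0.0002,0],0]]'|grep -E 'pos|force'
python3 -m inch '[[[0.010,-0.0002,0],0],[[0.010,-0.0002,0],0],[[0.008,0,0],0],[[0.006,0,0],0],[[0.004,0,0],0]]'|grep -E 'pos|force'
python3 d.py
python3 - <<'E'
from h import *
im=get('scene')
cs=cv2.resize(im['color'][180:300,280:420],None,fx=5,fy=5,interpolation=2);cv2.imwrite('pics/s4.png',cs[:,:,::-1])
E
```

```text
eef_pos: [0.5746, -0.0227, 0.0086]
wrist_force: [-0.4, -1.0, -1.3]
grasp_force: 0.5
eef_pos: [0.5729, 0.0271, 0.0086]
wrist_force: [0.3, -1.3, -0.7]
grasp_force: 0.6
eef_pos: [0.5719, 0.0648, 0.0086]
wrist_force: [-1.2, -1.2, -0.8]
grasp_force: 0.6
t 12.47 pos mm [571.9  64.8   8.6] yaw_y 0.93 F [-1.2 -1.2 -0.8] gap 0.5 q [-18.  49.  14. 108. -24.  26.  14.]
```

View pics/s4.png

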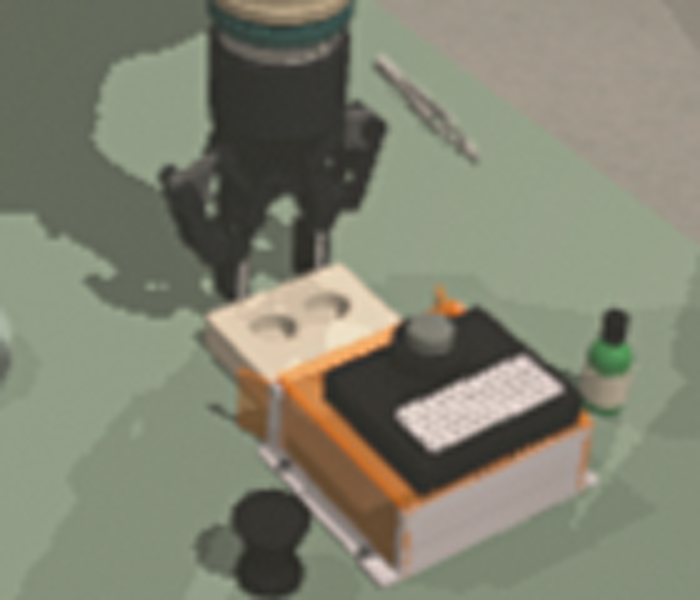

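The tray is entering the hood centred, with about 38 mm to go. I'll push most of that, then shut the fingers for a single central push so the tray can settle flat against the wall.

```bash

python3 -m inch '[[[0.006,0,0],0],[[0.006,0,0],0],[[0.006,0,0],0],[[0.005,0,0],0],[[0.002,0,0],0]]'|grep -E 'pos|force'
python3 -m inch '[[[-0.008,0,0],0],[[-0.004,0,0],0],[[0,0,0],0],[[0,0,0],0],[[0,0,0],0]]' 1 20 |grep -E 'pos|force|gap'
python3 -m inch '[[[0.004,0,0],0],[[0.004,0,0],0],[[0.003,0,0],0],[[0.003,0,0],0],[[0.003,0,0],0]]'|grep -E 'pos|force|gap'
python3 d.py
```

```text
eef_pos: [0.5715, 0.0899, 0.0087]
wrist_force: [0.5, -1.5, -0.0]
grasp_force: 0.9
eef_pos: [0.5717, 0.0777, 0.0086]
wrist_force: [0.1, -0.2, 0.7]
finger_gap: 0.002
grasp_force: 0.0
eef_pos: [0.5714, 0.094, 0.0087]
wrist_force: [0.1, -1.9, 0.4]
finger_gap: 0.003
grasp_force: 0.8
t 14.4 pos mm [571.4  94.    8.7] yaw_y 0.9 F [ 0.1 -1.9  0.4] gap 0.0 q [-21.  50.  14. 107. -25.  26.  12.]
```

```bash

python3 -m inch '[[[0.003,0,0],0],[[0.002,0,0],0],[[0.0015,0,0],0],[[0.001,0,0],0]]'|grep -E 'pos|force'
python3 -m inch '[[[0.001,0,0],0],[[0.001,0,0],0],[[0,0,0],0]]'|grep -E 'pos|force'
python3 d.py
```

```text
eef_pos: [0.5713, 0.102, 0.0086]
wrist_force: [0.0, -1.3, 0.1]
grasp_force: 0.8
eef_pos: [0.5713, 0.1042, 0.0086]
wrist_force: [-0.1, -0.6, -0.7]
grasp_force: 0.5
t 15.28 pos mm [571.3 104.2   8.6] yaw_y 0.94 F [-0.1 -0.6 -0.7] gap 0.0 q [-22.  50.  14. 107. -25.  27.  11.]
```

```bash

for i in 1; do :; done
python3 -m inch '[[[0.001,0,0],0],[[0.001,0,0],0],[[0.0005,0,0],0],[[0,0,0],0]]'|grep -E 'pos|force'
python3 d.py
```

```text
eef_pos: [0.5718, 0.1051, 0.0087]
wrist_force: [1.3, -5.6, -0.7]
grasp_force: 2.5
t 15.78 pos mm [571.8 105.1   8.7] yaw_y 0.86 F [ 1.3 -5.6 -0.7] gap 0.0 q [-22.  50.  14. 107. -25.  27.  11.]
```

```bash

python3 -m inch '[[[0.001,0,0],0],[[0,0,0],0],[[0,0,0],0]]'|grep -E 'pos|force'
python3 -m inch '[[[-0.01,0,0],0],[[-0.02,0,0],0],[[-0.04,0,-0.02],0],[[0,0,-0.05],0],[[0,0,-0.06],0]]'|grep -E 'pos|force'
python3 -m inch '[[[-0.03,0,-0.05],0],[[0,0,0],0]]'|grep -E 'pos|force'
python3 d.py 572 208.8 110
python3 - <<'E'
from h import *
im=get('scene');cv2.imwrite('pics/s5.png',cv2.resize(im['color'][180:300,280:420],None,fx=5,fy=5,interpolation=2)[:,:,::-1])
im=get('wrist','w5.png')
E
```

```text
eef_pos: [0.5721, 0.1052, 0.0088]
wrist_force: [1.8, -6.3, -0.1]
grasp_force: 3.2
eef_pos: [0.5713, 0.0375, 0.1392]
wrist_force: [1.3, 0.1, 0.3]
grasp_force: 0.0
eef_pos: [0.5756, 0.0049, 0.1931]
wrist_force: [1.0, -0.5, -0.5]
grasp_force: 0.0
t 17.02 pos mm [575.6   4.9 193.1] yaw_y 0.75 F [ 1.  -0.5 -0.5] gap -0.0 q [-17.  34.  22. 102. -17.  46.  13.]
tool shift mm [203.9  -1.6  83.1]
```

View pics/s5.png

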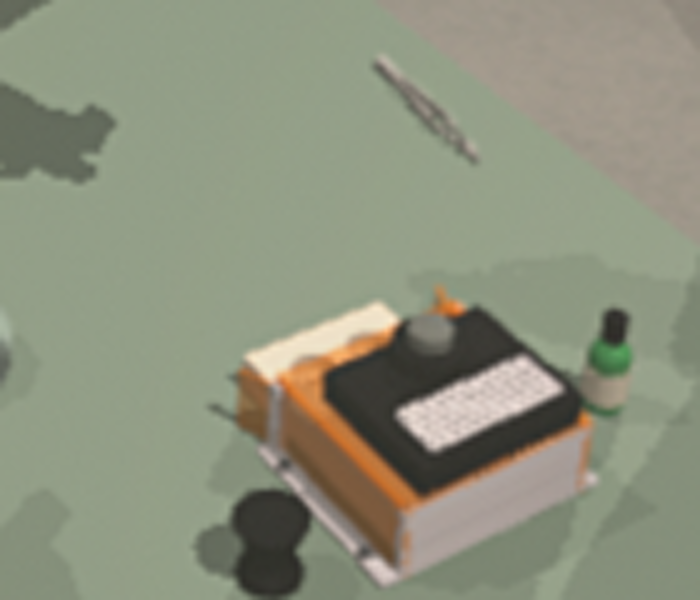

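View pics/w5.png

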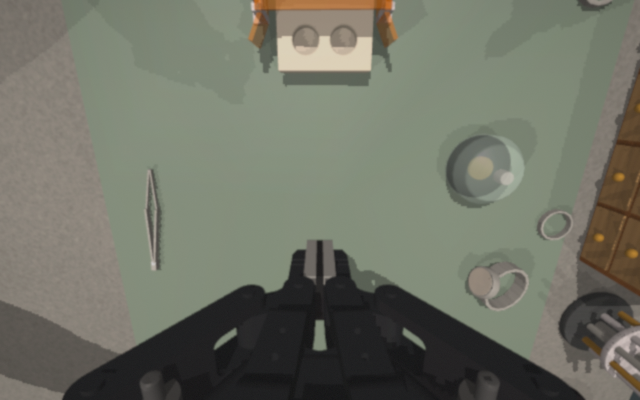

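The tray is in, with its tail (wrist image row ~70, cols 278–372) standing out and apparently parallel to the roof edge (row ~9). I'll measure that.

```bash
python3 - <<'E'
from h import *
im=get('wrist'); c=im['color'].astype(int); hs=cv2.cvtColor(im['color'],cv2.COLOR_RGB2HSV)
w=(hs[...,1]<60)&(hs[...,2]>175); am=(hs[...,0]>5)&(hs[...,0]<20)&(hs[...,1]>150)
def line(cols,mask,lo,hi,z):
    P=[]
    for u in cols:
        r=np.nonzero(mask[lo:hi,u])[0]
        if len(r): P.append(plane(im,u,lo+r.max()+.5,z)[:2]*1000)
    P=np.array(P); k=np.polyfit(P[:,0],P[:,1],1); return k[0]*57.3,np.polyval(k,573),P[:,0].min(),P[:,0].max()
print('tail',line(range(284,368),w,40,90,.022)); print('roof edge',line(range(284,368),am,0,25,.048))
for s in(1,): 
    r=w[62]; cc=np.nonzero(r[250:400])[0]+250; print('tray sides x',plane(im,cc.min(),62,.022)*1000,plane(im,cc.max()+1,62,.022)*1000)
for z in(.045,.048): print(z)
E
```

```text
tail (np.float64(0.8297859851962627), np.float64(117.00075797574969), np.float64(534.7928477433377), np.float64(615.5155315955801))
roof edge (np.float64(1.1776860588952587), np.float64(164.05155076690215), np.float64(538.7987004036677), np.float64(608.5767254015865))
tray sides x [531.12032952 124.85367475  22.        ] [621.7210409  126.16280035  22.        ]
0.045
0.048
```

The tail is parallel to the hood within 0.4° and 45–47 mm out. The push also stalled at a raised force, which fits contact with the wall. One firmer central push will confirm it is home.

```bash

python3 -m inch '[[[0.02,-0.001,0.05],0],[[0.02,0,0.05],0],[[0.015,0,0.05],0],[[0.01,0,0.03],0],[[0,0,0.004],0]]'|grep -E 'pos|force'
python3 -m inch '[[[0.015,0,0],0],[[0.01,0,0],0],[[0.006,0,0],0],[[0.003,0,0],0],[[0,0,0],0]]'|grep -E 'pos|force'
python3 d.py 575 105 8.6
```

```text
eef_pos: [0.5672, 0.0744, 0.001]
wrist_force: [-0.3, -0.2, -0.5]
grasp_force: 0.0
eef_pos: [0.571, 0.1051, 0.0054]
wrist_force: [-0.6, -3.4, 3.7]
grasp_force: 1.8
t 18.43 pos mm [571.  105.1   5.4] yaw_y 0.86 F [-0.6 -3.4  3.7] gap -0.0 q [-22.  50.  14. 107. -25.  26.  11.]
tool shift mm [-0.2  4.  -3.2]
```

```bash

python3 -m inch '[[[0.001,0,0],0],[[0.001,0,0],0],[[0.001,0,0],0],[[0.001,0,0],0],[[0,0,0],0]]'|grep -E 'pos|force'
python3 d.py
```

```text
eef_pos: [0.571, 0.1052, 0.0053]
wrist_force: [-0.5, -12.0, 5.8]
grasp_force: 5.4
t 19.05 pos mm [571.  105.2   5.3] yaw_y 0.7 F [ -0.5 -12.    5.8] gap 0.0 q [-23.  50.  15. 107. -25.  26.  11.]
```

With 12 N applied it doesn't move at all, so the tray is home. Now I'll retreat, go up, and locate the button from close by.

```bash

python3 -m inch '[[[-0.01,0,0],0],[[-0.02,0,0],0],[[-0.03,0,-0.02],0],[[0,0,-0.05],0],[[0,0,-0.06],0]]'|grep -E 'pos'
python3 -m inch '[[[0,0,-0.04],0],[[0.03,0,0],0],[[0.045,0,0],0],[[0,0,0],0]]'|grep -E 'pos|force'
python3 - <<'E'
from h import *
im=get('wrist','w6.png'); D=im['depth']; v,u=np.mgrid[0:400,0:640]
W=(np.stack([(u-im['cx'])/im['f'],(v-im['cy'])/im['f'],np.ones_like(u)],-1)*D[...,None]-im['t'])@im['R']
m=(D>0)&(W[...,2]>.087)&(W[...,2]<.095)&(abs(W[...,0]-.572)<.03)&(abs(W[...,1]-.209)<.03)
m=m.astype('uint8');c=cv2.findContours(m,0,2)[0];print(len(c))
if c:
    c=max(c,key=cv2.contourArea);(a,b),r=cv2.minEnclosingCircle(c);print(a,b,r,plane(im,a,b,.091)*1000, 2*r*np.median(D[m>0])/im['f']*1000)
E
python3 d.py 572.4 208.8 110
```

```text
eef_pos: [0.5701, 0.0509, 0.1349]
eef_pos: [0.5689, 0.1318, 0.1741]
wrist_force: [-0.4, -0.1, 0.5]
grasp_force: 0.0
1
329.26531982421875 103.38775634765625 16.61446189880371 [572.44876469 211.28203121  91.        ] 24.293413648736955
t 20.23 pos mm [569.2 128.7 174.2] yaw_y 1.21 F [ 0.8 -0.9  0.9] gap -0.0 q [-29.  36.  22. 102. -18.  46.   3.]
tool shift mm [79.9  5.  64.4]
```

View pics/w6.png

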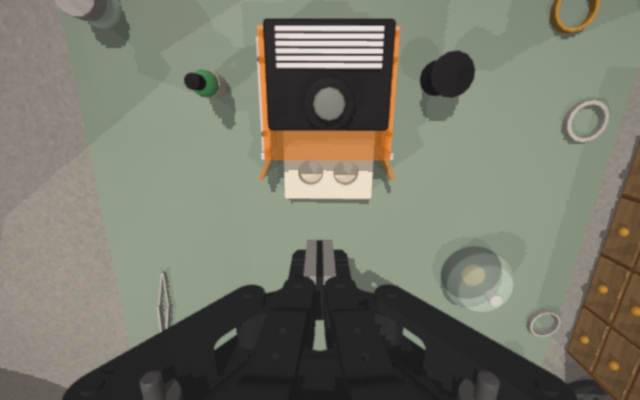

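The button is at wrist pixel (329,103), 24 mm across, which gives about (572.4, 210). The tray's tail is at rows 172–198, square in the mouth.

```bash

python3 -m inch '[[[0.03,0.003,0],0],[[0.035,0.002,0.02],0],[[0.013,0,0.03],0],[[0.002,0,0.01],0],[[0,0,0],0]]'|grep -E 'pos|force'
python3 d.py 572.4 210 91
```

```text
eef_pos: [0.5735, 0.2038, 0.1143]
wrist_force: [0.0, 0.3, -0.5]
grasp_force: 0.0
t 20.85 pos mm [573.5 203.8 114.3] yaw_y 0.83 F [ 0.   0.3 -0.5] gap -0.0 q [-35.  43.  21. 100. -21.  41.  -2.]
tool shift mm [ 6.2 -1.  23.3]
```

```bash

python3 -m inch '[[[0.006,-0.001,0],0],[[0,0,0.010],0],[[0,0,0.008],0],[[0,0,0.003],0],[[0,0,0],0]]'|grep -E 'pos|force'
python3 -m inch '[[[0,0,0.002],0],[[0,0,0.002],0],[[0,0,0.002],0],[[0,0,0.001],0],[[0,0,0],0]]'|grep -E 'pos|force'
```

```text
eef_pos: [0.5724, 0.2113, 0.0933]
wrist_force: [-0.6, 0.0, -0.1]
grasp_force: 0.0
eef_pos: [0.5728, 0.2115, 0.0869]
wrist_force: [0.6, 0.2, 4.4]
grasp_force: 2.1
```

```bash

python3 -m inch '[[[0,0,0.002],0],[[0,0,0.001],0],[[0,0,0.001],0],[[0,0,0],0]]'|grep -E 'pos|force'
python3 -m inch '[[[0,0,0.001],0],[[0,0,0.001],0],[[0,0,0],0]]'|grep -E 'pos|force'
```

```text
eef_pos: [0.573, 0.2115, 0.0857]
wrist_force: [-6.7, -1.2, 24.7]
grasp_force: 12.7
eef_pos: [0.573, 0.2116, 0.0855]
wrist_force: [-10.3, -3.3, 38.2]
grasp_force: 19.0
```

The button bottomed out at z ≈ 0.0857. I'll release it, retreat clear and check.

```bash

python3 -m inch '[[[0,0,-0.01],0],[[0,0,-0.03],0],[[0,0,-0.05],0],[[0,0,-0.03],0],[[-0.03,0,0],0]]'|grep -E 'pos|force'
python3 -m inch '[[[-0.05,0,0],0],[[-0.05,0,0],0],[[-0.05,0,0],0],[[0,0,0],0],[[0,0,0],0]]'|grep -E 'pos|force'
python3 - <<'E'
from h import *
im=get('wrist'); D=im['depth']; v,u=np.mgrid[0:400,0:640]
W=(np.stack([(u-im['cx'])/im['f'],(v-im['cy'])/im['f'],np.ones_like(u)],-1)*D[...,None]-im['t'])@im['R']
def edge(m,cols,z):
    P=np.array([plane(im,c,np.nonzero(m[:,c])[0].max()+.5,z)[:2]*1000 for c in cols if m[:,c].any()]);k=np.polyfit(P[:,0],P[:,1],1);return k[0]*57.3,np.polyval(k,573)
hs=cv2.cvtColor(im['color'],cv2.COLOR_RGB2HSV)
w=(hs[...,1]<60)&(hs[...,2]>175)&(abs(W[...,0]-.575)<.06)&(W[...,1]>.08)&(W[...,1]<.2)&(W[...,2]<.035)
cols=np.nonzero(w.any(0))[0];print('tail',edge(w,range(cols.min()+8,cols.max()-8),.022))
r=(W[...,2]>.04)&(W[...,2]<.06)&(abs(W[...,0]-.573)<.04)&(W[...,1]>.12)&(W[...,1]<.19)
cols=np.nonzero(r.any(0))[0];
print('mouth',edge(r,range(cols.min()+8,cols.max()-8),.048) if len(cols)>20 else None)
b=(abs(W[...,0]-.572)<.008)&(abs(W[...,1]-.21)<.008)&(D>0);print('button z',np.median(W[...,2][b]) if b.any() else None)
E
python3 d.py
```

```text
eef_pos: [0.5743, 0.1848, 0.2026]
wrist_force: [-0.3, -0.8, -0.2]
grasp_force: 0.0
eef_pos: [0.5753, 0.0321, 0.2001]
wrist_force: [-0.1, 0.8, -0.3]
grasp_force: 0.0
tail (np.float64(0.823410002107088), np.float64(116.9585351335464))
mouth (np.float64(0.8029737407150458), np.float64(161.80120649906127))
button z None
t 24.27 pos mm [575.3  33.  200.1] yaw_y 1.02 F [-0.   1.2  0.7] gap 0.0 q [-21.  34.  23. 101. -17.  48.  11.]
```

The tail is 44.8 mm out of the mouth and parallel to it within 0.02°. The arm is clear of everything.

```bash
python3 -c "
from plant import manip
print(manip.hand_in())"
```

```text
the job is handed in; nothing more can be done
None
```

The tray was pushed home flat against the hood's back wall without being lifted, then the start button was pressed right down and let go, and the job is handed in at about 24 s; the button's return was not checked on camera.

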